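Gather the loose nuts in the tote's lip corner over the closed-up catch trays

TASK

Push the small loose tray up against the side of the big tray so that the two sit flush with no gap between them for a nut to fall through. Then pick up the tote by its carrying bar, bring the corner with the pouring lip over the middle of the join between the two trays, at most a hand's breadth above their rims, and tilt the tote down towards that corner until all four nuts have slid together into it. Finish there, still holding the tote tilted and still in the air, clear of the trays; leave the pen cup, torch, parallel rule and walnut box alone.

Things in the scene. Friction and masses are not known exactly. Their poses are not given: they have to be found in the camera images.
- big_tray: the larger of two low open plastic trays, 200 mm along its x, 160 mm along its y, 40 mm high, walls 4 mm, fixed to the table; origin at the centre of its underside, z up. Its +y outer side (200 mm long) faces the small tray
- join (a point): middle of the top edge of the big tray's outer side that faces the small tray (big tray frame: 0, 80, 40 mm), axes as the big tray's: y points out of that side, towards the small tray. When the small tray is flush, the join runs through this point along x
- small_tray: the smaller low open plastic tray, 160 mm along its x, 110 mm along its y, 40 mm high, walls 4 mm, loose, 0.2 to 0.4 kg; origin at the centre of its underside, axes nearly parallel to the big tray's. It stands 20 to 45 mm off the big tray's +y side, its -y side facing that tray
- small_end_a (a point): top +x end of the small tray's outer side that faces the big tray (small tray frame: 80, -55, 40 mm)
- small_end_b (a point): top -x end of the same side (small tray frame: -80, -55, 40 mm)
- tote: open plastic tote, 190 mm along its x, 140 mm along its y, walls 4 mm thick and 40 mm high, floor 4 mm, 0.28 to 0.45 kg, loose, at any yaw; a straight carrying bar spans it along x over the middle, on a post at each end. Origin at the centre of its underside, z up. A small flat pouring lip sticks out at the rim of one corner, (+x, +y)
- tote_bar (a point): centre of the carrying bar (tote frame: 0, 0, 75 mm). The bar runs along the tote's x, 190 mm long, 18 mm wide (y) and 20 mm high, from z = 65 to 85 mm; free space beside and below it down to the nuts. Axes as the tote's. The load hangs about 50 mm below: it wants a firm grip (about 50 N) when tilted about the tote's y
- tote_corner (a point): the inner floor corner of the tote at the pouring lip (tote frame: 91, 66, 4 mm): the corner where the nuts must gather. The lip sticks out 21 mm beyond the outer corner, diagonally, at rim height
- nut1: brass hex nut, 19 mm across the flats (22 mm across the corners), 10 mm high, about 18 g, lying flat and loose on the tote's floor; origin at the centre of its underside. It slides easily on the plastic: friction coefficient 0.16 to 0.24, so it starts to move at a slope of 9 to 14 degrees, and needs some 30 degrees of diagonal tilt to keep sliding along a wall that it leans on
- nut2: brass hex nut, 19 mm across the flats (22 mm across the corners), 10 mm high, about 18 g, lying flat and loose on the tote's floor; origin at the centre of its underside. It slides easily on the plastic: friction coefficient 0.16 to 0.24, so it starts to move at a slope of 9 to 14 degrees, and needs some 30 degrees of diagonal tilt to keep sliding along a wall that it leans on
- nut3: brass hex nut, 19 mm across the flats (22 mm across the corners), 10 mm high, about 18 g, lying flat and loose on the tote's floor; origin at the centre of its underside. It slides easily on the plastic: friction coefficient 0.16 to 0.24, so it starts to move at a slope of 9 to 14 degrees, and needs some 30 degrees of diagonal tilt to keep sliding along a wall that it leans on
- nut4: brass hex nut, 19 mm across the flats (22 mm across the corners), 10 mm high, about 18 g, lying flat and loose on the tote's floor; origin at the centre of its underside. It slides easily on the plastic: friction coefficient 0.16 to 0.24, so it starts to move at a slope of 9 to 14 degrees, and needs some 30 degrees of diagonal tilt to keep sliding along a wall that it leans on
- pen_cup: bystander: white ceramic cup, 76 mm across, 95 mm high, with pens standing up to 150 mm high, upright; origin at the centre of its underside
- torch: bystander: aluminium torch, 137 mm long along its x, 36 mm thick at the head, lying; origin under its middle, on the table
- parallel_rule: bystander: steel parallel rule, 360 mm along its x, 61 mm wide, 6 mm high, lying; origin at the centre of its underside
- walnut_box: bystander: small latched walnut box, 112 x 162 x 70 mm; origin at the centre of its underside
Things that resemble listed ones, but are neither listed nor needed, are in the scene too. Of the things shaped like the small_tray, the grey one is meant.

How it is judged:
By the outcome, as a careful person would: the job done as asked, in the order asked, and still so for the second after the job is handed in, while the arm keeps its last pose, push and grip.
It also fails if it takes over 58 s, if anything falls off the work surface, if the arm or the gripper's body presses on something with over 40 N, if the wrist force passes 120 N, or if a joint passes its speed limit or range.

ROBOT

A 6-joint arm with a two-finger parallel gripper is mounted at the origin on the work surface. World frame = base frame: x ahead of the robot, y to its left, z up, the work surface at z = 0. Lengths are in mm, angles in rad, forces in N, time in s.
With the tool pointing down it reaches from about 250 to 850 mm from the base axis. Payload 12.5 kg.
Tool frame: the origin (TCP) lies on the centre line of the jaws, within the pads' length; the fingertips stand 25 mm ahead of it and the grasp point (between the pads) lies 6 mm ahead of it; z points along the fingers, y is the line along which they close (so a half turn about z gives the same grasp; the last joint's range is limited). The gripper opens to 93 mm and grips with 3 to 60 N. Pads are 15 mm wide; open, the fingers measure 128 mm over their backs; the gripper's body (75 mm by 188 mm) begins 65 mm behind the grasp point.
Start: joints at [-0.085, 0.351, 1.652, -0, 1.139, -0.085], TCP at [549.986, 0.027, 243.633] pointing down, gripper open.
Joint ranges: [-2.75, 2.75], [-0.79, 2.1], [0.01, 2.65], [-1.57, 4.71], [0.07, 3.14], [-2.87, 2.87]. Speed limits (rad/s): [2.22, 2.22, 2.79, 3.14, 3.14, 3.14].

INTERFACE

Orientations are given as a rotation vector (axis times angle).
In Python, from cell import robot gives the robot as it stands. The module is installed in compiled form; this text tells all that it offers.
- The arm moves only by the shell command python3 -m inch 'ROWS' [FORCE]. ROWS is JSON, a list of rows, each a list of 3 entries, a list of its own where there are three numbers: the finger opening in mm, from 0 to 93, then the shift along the tool's x, y, z each as a share of 0.5 m, from -1 to 1, then the turn, a rotation vector about the tool's x, y, z each as a share of 360 degrees, from -1 to 1. A call has exactly 5 rows; each row is the pose to reach, as a shift and turn from the pose commanded when the call began, along the tool's axes at that moment, turning the shorter way round; what a row does not reach only later rows make up. A row lasts 1/10 s, in which the tool goes at most 50 mm and 8.59 degrees, less where a joint would pass 70% of its speed; a pose out of reach is approached as far as the arm can. A call with a number of a shift or a turn outside -1 to 1 is refused whole. A call with a gripper value outside its range is refused whole. The fingers move at their own pace and stop on an object; FORCE is the grip in N (left out, the last holds). Time passes only in rows, so rows that repeat a pose let the fingers close, or fill a call up. It gives the time, the measured TCP pose, the force, the opening and the grip force at its end, in the units of the state.
- robot.get_state(): the state, without advancing time (a new reading comes with each control period).
- robot.snapshot(name): name is "scene" or "side" or "wrist"; returns (picture, depth): 420x560x3 uint8, red, green, blue; 420x560 float32, mm along the optical axis (not along the pixel's ray), 0 where there is no reading.
- robot.camera_params(name): a dict with "mtx" (3x3 intrinsics, pixels), "k1" (the pictures are not rectified: a ray, as slopes to the right and down, at radius r is drawn at 1 + k1 r^2 times it, then the intrinsics apply), "extrinsics" (4x4, takes a point from camera to world coordinates); the wrist camera has in their place "T_tool_cam" (4x4, takes a point from camera to tool coordinates, whose origin is the TCP and whose axes are the flange's). Camera axes: x right, y up, looking along -z (the intrinsics and any distortion apply to the point x, -y, -z); pixel columns grow to the right and rows downward; lengths in mm; the calibration is good to about 2 mm. A picture is of the moment at which its call begins: read the wrist's pose just before it. camera_params takes no time and is no camera call.
- robot.finish_job(): hands the job in; it is judged then, once.
Trained networks look in the newest picture that a camera, given by its name, has taken for a name from the list of things; names that differ only in an ending like _2 or _b are one class to them, and where a whole thing is asked for, a point or a joint stands for the part that bears it (a point fixed in the world has none). Each returns a list of dicts, best first, with "conf" (0 to 1); they miss things now and then, are a little off and sometimes report something else, mostly with a low value. They report only what shows in the picture. A call takes as long as a camera call. They do not tell look-alikes from the thing itself.
- robot.spot_in(target, camera): "at" ([column, row] in pixels, amid what is visible of it).
- robot.trace(target, camera): "pixels" (420x560 bool, what is visible of it) and "at" ([column, row] in pixels, amid what is visible of it).
- robot.spot_point(target, camera): "at" ([column, row] in pixels: a listed point, or the origin of a listed thing).
The state is a dict: "t": time; "joint_positions": joint angles; "qvel": joint speeds; "joint_efforts": joint torques, N m; "ee_pos": TCP position; "eef_rot": TCP orientation; "force": force on the tool from outside, world axes, zero at the start; "ft_torque": the same for the moment, N m; "gripper_width": finger opening in mm; "gripper_force": force on a finger pad.
Only numpy, scipy, OpenCV 4.12 (cv2) and the standard library are available. Lean on these libraries where they do the work, as an engineer would, in place of code of your own. Each camera call takes 0.05 s, during which the arm holds its last target. There are 200 camera calls.

## Working session

There is one attempt and no reset: what is moved stays moved. The work goes in short steps, Python scripts to look and compute and a shell command to move; the robot and the scene stay as the last step left them, time stands still between calls to the robot, and variables do not carry over. Pictures are saved under pics/ and viewed, at most 10 in all, crops included, and the job is handed in when it is done.

```bash
mkdir -p pics; cat > h.py <<'E'
import numpy as np, cv2
from cell import robot
from scipy.spatial.transform import Rotation as R
def tool():
    s=robot.get_state(); T=np.eye(4); T[:3,:3]=R.from_rotvec(s['eef_rot']).as_matrix(); T[:3,3]=s['ee_pos']; return T
def ext(cam,T=None):
    p=robot.camera_params(cam)
    return np.array(p['extrinsics']) if cam!='wrist' else (tool() if T is None else T)@np.array(p['T_tool_cam'])
def rays(cam,px):
    p=robot.camera_params(cam); K=np.array(p['mtx'],float); d=(np.atleast_2d(px)-K[[0,1],2])/[K[0,0],K[1,1]]
    u=d.copy()
    for _ in range(20): u=d/(1+p['k1']*(u**2).sum(1,keepdims=True))
    return u
def at_depth(cam,px,z,T=None):
    u=rays(cam,px); z=np.atleast_1d(z)[:,None]; c=np.hstack([u[:,:1]*z,-u[:,1:]*z,-z,np.ones_like(z)])
    return (c@ext(cam,T).T)[:,:3]
def at_height(cam,px,h,T=None):
    E=ext(cam,T);u=rays(cam,px);d=np.c_[u[:,0],-u[:,1],-np.ones(len(u))]@E[:3,:3].T;o=E[:3,3]
    return o+d*((h-o[2])/d[:,2])[:,None]
def project(cam,P,T=None):
    p=robot.camera_params(cam);K=np.array(p['mtx'],float);E=np.linalg.inv(ext(cam,T))
    c=np.atleast_2d(P)@E[:3,:3].T+E[:3,3];u=np.c_[c[:,0]/-c[:,2],c[:,1]/c[:,2]]
    u=u*(1+p['k1']*(u**2).sum(1,keepdims=True));return u*[K[0,0],K[1,1]]+K[[0,1],2]
def save(n,im): cv2.imwrite(f'pics/{n}.png',im[:,:,::-1])
E
python3 - <<'E'
from h import *
np.set_printoptions(precision=1,suppress=True)
for c in ['scene','side']:
    im,d=robot.snapshot(c); save(c+'0',im); np.save(c+'0',d)
    print(c,ext(c)[:3,3])
    for n,h in [('big_tray',0),('join',40),('small_tray',0),('small_end_a',40),('small_end_b',40),('tote',0),('tote_bar',75),('tote_corner',4)]:
        for r in robot.spot_point(n,c)[:3]: print(n,r['conf'],np.array(r['at']),at_height(c,r['at'],h)[0])
print(robot.get_state())
E
```

```text
scene [941.7 619.6 845.5]
big_tray 0.95 [198.6 140.9] [ 528.9 -342.     0. ]
join 0.94 [209.2 146.3] [ 537.1 -259.3   40. ]
join 0.7 [196.4 163. ] [ 597.4 -222.6   40. ]
small_tray 0.88 [295.4 137. ] [ 300.5 -186.7    0. ]
small_tray 0.66 [237.  176.5] [ 521.5 -152.9    0. ]
small_tray 0.65 [340.1 192.3] [345.4  54.6   0. ]
small_end_a 0.97 [359.8 160.4] [257.1  26.9  40. ]
small_end_a 0.78 [292.3 107.4] [ 254.7 -260.6   40. ]
small_end_a 0.72 [317.6 263.8] [550.8 209.2  40. ]
small_end_b 0.97 [359.8 160.4] [257.1  26.9  40. ]
small_end_b 0.78 [292.3 107.4] [ 254.7 -260.6   40. ]
small_end_b 0.72 [317.6 263.8] [550.8 209.2  40. ]
tote 0.68 [310.7 285.4] [579. 223.   0.]
tote_bar 0.76 [317.6 265.8] [570.9 230.8  75. ]
tote_corner 0.72 [195.4 166.8] [ 591.6 -248.8    4. ]
tote_corner 0.67 [260.5 292.1] [675.4 173.7   4. ]
tote_corner 0.21 [146.5 190.2] [ 735.4 -249.5    4. ]
side [ 408.6 1287.9  848.4]
big_tray 0.96 [308.8 161.1] [ 522.2 -340.9    0. ]
join 0.91 [307.8 161.7] [ 519.7 -259.3   40. ]
small_tray 0.95 [369.1 192.1] [ 313.6 -166.2    0. ]
small_tray 0.72 [305.8 184.4] [ 516
[... 221 characters left out ...]
40. ]
small_end_b 0.95 [280.7 163.8] [ 605.6 -228.3   40. ]
small_end_b 0.88 [387.4 166.2] [ 257.  -277.6   40. ]
small_end_b 0.87 [341.9 200.9] [397.6 -32.5  40. ]
tote 0.9 [269.4 259.6] [570.3 223.9   0. ]
tote 0.17 [233.  245.9] [675.4 182.1   0. ]
tote_corner 0.9 [235.1 245. ] [669.5 182.4   4. ]
{'t': 0.9, 'joint_positions': array([-0.1,  0.4,  1.7, -0. ,  1.1, -0.1]), 'qvel': array([-0.,  0.,  0.,  0., -0.,  0.]), 'joint_efforts': array([  0. , -49.7, -28.5,   0.1,   0. ,   0. ]), 'ee_pos': array([550. ,   0. , 243.6]), 'eef_rot': array([2.2, 2.2, 0. ]), 'force': array([-0.1, -0.7,  0.1]), 'ft_torque': array([-0. , -0. , -0.1]), 'gripper_force': 0.0, 'gripper_width': 92.97870330679888}
```

View pics/scene0.png

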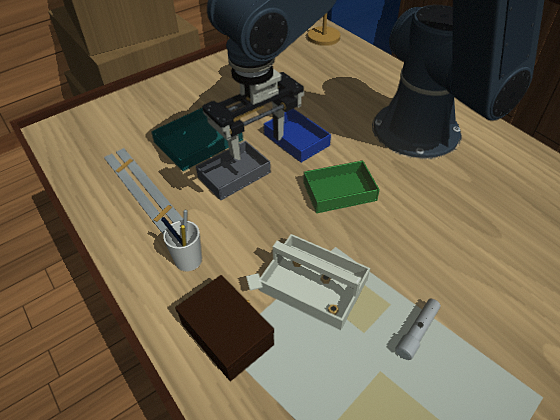

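View pics/side0.png

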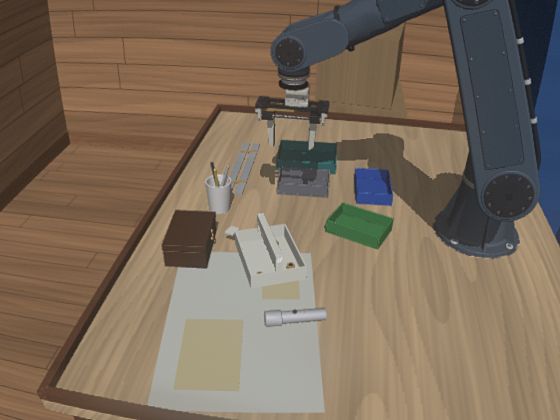

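The scene picture shows the teal big tray (190,138) with three small-tray lookalikes: grey (237,172), blue (297,135) and green (340,187). Grey is the one meant. The tote is at (315,280) with its lip at (253,283). The side picture agrees: grey (303,181), tote (269,258), lip (232,232). Next I'll look at the trays from the wrist.

```bash
python3 -m inch '[[93,[-0.1,-0.02,-0.05],[0,0,0]],[93,[-0.2,-0.04,-0.1],[0,0,0]],[93,[-0.3,-0.06,-0.16],[0,0,0]],[93,[-0.36,-0.06,-0.2],[0,0,0]],[93,[-0.36,-0.06,-0.2],[0,0,0]]]'
python3 - <<'E'
from h import *
np.set_printoptions(precision=1,suppress=True)
print(robot.camera_params('wrist')['T_tool_cam'])
T=tool();print(T)
im,d=robot.snapshot('wrist');save('w1',im);np.save('w1',d);np.save('w1T',T)
for n,h in [('big_tray',0),('join',40),('small_tray',0),('small_end_a',40),('small_end_b',40)]:
    for r in robot.spot_point(n,'wrist')[:3]: print(n,r['conf'],np.array(r['at']),at_height('wrist',r['at'],h,T)[0])
for n in ['big_tray','small_tray']:
    for r in robot.trace(n,'wrist')[:3]:
        m=r['pixels'];v,u=np.nonzero(m&(d>0));P=at_depth('wrist',np.c_[u,v],d[v,u],T);Q=P[(P[:,2]>33)&(P[:,2]<48)]
        print(n,r['conf'],r['at'],m.sum(),len(Q),im[m].mean(0), cv2.minAreaRect(Q[:,:2].astype(np.float32)) if len(Q)>9 else '')
E
```

```text
t: 1.4
ee_pos: [520.1, -183.8, 346.7]
eef_rot: [2.222, 2.214, 0.002]
force: [0.1, -0.2, 0.4]
gripper_width: 92.6
gripper_force: 0.0
[[  -0.     1.     0.3   82.4]
 [   1.     0.     0.     1.1]
 [   0.     0.3   -1.  -140.4]
 [   0.     0.     0.     1. ]]
[[   0.     1.     0.   520.1]
 [   1.    -0.    -0.  -183.8]
 [  -0.     0.    -1.   346.7]
 [   0.     0.     0.     1. ]]
big_tray 0.76 [285.5 258.6] [ 527.7 -342.8    0. ]
join 0.81 [282.5 224.7] [ 522.4 -264.    40. ]
small_tray 0.96 [282.6 157.9] [ 523.  -164.8    0. ]
small_tray 0.92 [157.5  10.3] [343.4  50.1   0. ]
small_tray 0.67 [152.4 168.7] [ 310.2 -180.6    0. ]
small_end_a 0.96 [340.1 195.7] [ 610.7 -217.3   40. ]
small_end_a 0.95 [188.9  64.6] [395.1 -30.9  40. ]
small_end_a 0.77 [116.6 219.4] [ 258.8 -254.2   40. ]
small_end_b 0.96 [340.1 195.7] [ 610.7 -217.3   40. ]
small_end_b 0.95 [188.9  64.6] [395.1 -30.9  40. ]
small_end_b 0.77 [116.6 219.4] [ 258.8 -254.2   40. ]
big_tray 0.67 [289.4, 259.8] 11207 1323 [42.2 93.7 90. ] ((530.968505859375, -341.80126953125), (199.66050720214844, 160.54034423828125), 2.731001853942871)
small_tray 0.78 [159.3, 22.0] 5953 762 [ 49.4 113.6  58.5] ((341.04388427734375, 39.26250076293945), (85.9810562133789, 161.56773376464844), 68.46228790283203)
small_tray 0.77 [285.0, 158.6] 8235 1101 [96.9 96.8 97.2] ((525.3389282226562, -163.2977294921875), (160.4420623779297, 111.00221252441406), 2.090569019317627)
small_tray 0.68 [143.0, 166.7] 8394 1260 [ 39.8  61.6 122.5] ((306.5723571777344, -175.35110473632812), (111.96475982666016, 161.3891143798828), 3.963266372680664)
```

View pics/w1.png

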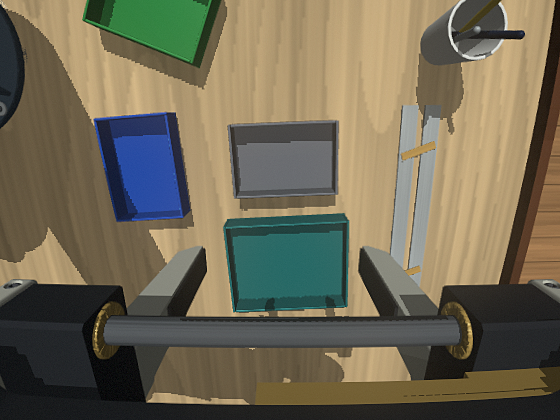

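The wrist view shows the grey tray (285,158) just above the teal one (288,260), with the blue and green decoys off to the left. The rectangle fits match the stated sizes: big tray at (531,-342) with yaw 2.7°, small tray at (525,-163) with yaw 2.1°. I'll come down behind the small tray and push it along the big tray's -y.

```bash
python3 -m inch '[[93,[0.08,0.002,0.05],[0,0,-0.0076]],[93,[0.16,0.002,0.09],[0,0,-0.0076]],[93,[0.216,0.002,0.16],[0,0,-0.0076]],[93,[0.216,0.002,0.255],[0,0,-0.0076]],[93,[0.216,0.002,0.35],[0,0,-0.0076]]]'
python3 -m inch '[[93,[0,0,0.09],[0,0,0]],[93,[0,0,0.18],[0,0,0]],[93,[0,0,0.26],[0,0,0]],[93,[0,0,0.269],[0,0,0]],[93,[0,0,0.269],[0,0,0]]]'
```

```text
t: 2.3
ee_pos: [520.9, -70.4, 167.3]
eef_rot: [2.164, 2.276, 0.001]
force: [0.9, 0.2, -0.7]
gripper_width: 92.7
gripper_force: 0.0
t: 2.8
ee_pos: [520.8, -71.5, 34.1]
eef_rot: [-2.166, -2.274, 0.001]
force: [-0.4, -0.2, 1.4]
gripper_width: 92.9
gripper_force: 0.0
```

```bash
python3 -m inch '[[93,[-0.04,0,0],[0,0,0]],[93,[-0.06,0,0],[0,0,0]],[93,[-0.08,0,0],[0,0,0]],[93,[-0.1,0,0],[0,0,0]],[93,[-0.12,0,0],[0,0,0]]]'
python3 -m inch '[[93,[-0.008,0,0],[0,0,0]],[93,[-0.014,0,0],[0,0,0]],[93,[-0.018,0,0],[0,0,0]],[93,[-0.02,0,0],[0,0,0]],[93,[-0.02,0,0],[0,0,0]]]'
```

```text
t: 3.3
ee_pos: [524.2, -132.4, 34.8]
eef_rot: [2.167, 2.273, 0.001]
force: [-0.3, 4.9, 3.9]
gripper_width: 92.8
gripper_force: 2.3
t: 3.8
ee_pos: [524.3, -141.9, 34.0]
eef_rot: [-2.168, -2.274, 0.0]
force: [0.7, 2.6, 2.4]
gripper_width: 92.9
gripper_force: 1.0
```

```bash
python3 -m inch '[[93,[-0.002,0,0],[0,0,0]],[93,[-0.004,0,0],[0,0,0]],[93,[-0.006,0,0],[0,0,0]],[93,[-0.008,0,0],[0,0,0]],[93,[-0.008,0,0],[0,0,0]]]'
python3 - <<'E'
from h import *
c='scene'
T=tool()
for c in ['scene','side']:
  im,d=robot.snapshot(c)
  for n in ['big_tray','small_tray']:
    for r in robot.trace(n,c)[:4]:
        m=r['pixels'];v,u=np.nonzero(m&(d>0));P=at_depth(c,np.c_[u,v],d[v,u],T);Q=P[(P[:,2]>35)&(P[:,2]<44)]
        print(c,n,round(r['conf'],2),r['at'],m.sum(),len(Q),im[m].mean(0).round(), cv2.minAreaRect(Q[:,:2].astype(np.float32)) if len(Q)>9 else '')
  if c=='scene':
    a=im[80:240,140:340]; save('push1',cv2.resize(a,None,fx=4,fy=3.7))
E
```

```text
t: 4.3
ee_pos: [524.4, -143.0, 34.1]
eef_rot: [-2.166, -2.271, -0.004]
force: [1.9, 26.9, 7.2]
gripper_width: 93.3
gripper_force: 13.7
scene big_tray 0.59 [184.3, 132.1] 2353 235 [13. 40. 39.] ((531.8265380859375, -344.80218505859375), (200.18753051757812, 163.46559143066406), 4.079532146453857)
scene small_tray 0.74 [298.8, 134.4] 2032 326 [27. 36. 71.] ((306.6889343261719, -175.60841369628906), (114.25066375732422, 162.62086486816406), 3.0233230590820312)
scene small_tray 0.62 [228.4, 169.1] 1164 191 [51. 52. 54.] ((526.4007568359375, -206.5635223388672), (158.56666564941406, 114.16356658935547), 2.5058963298797607)
scene small_tray 0.6 [341.5, 186.9] 2896 440 [44. 88. 44.] ((345.93115234375, 50.80330276489258), (114.46520233154297, 161.53778076171875), 68.04973602294922)
scene small_tray 0.58 [185.8, 132.5] 2399 241 [14. 41. 39.] ((531.7222290039062, -343.3399963378906), (200.18753051757812, 166.39739990234375), 4.079532146453857)
side big_tray 0.82 [318.4, 145.8] 420 54 [63. 81. 78.] ((529.2908935546875, -337.4128112792969), (197.90798950195312, 169.4251251220703), 2.844790458679199)
side small_tray 0.92 [372.4, 186.4] 1256 135 [ 51.  62. 104.] ((305.4978332519531, -174.07705688476562), (108.86272430419922, 171.3546905517578), 3.709811210632324)
side small_tray 0.7 [306.8, 173.0] 895 79 [86. 84. 85.] ((525.3406372070312, -201.50218200683594), (158.8267364501953, 118.9553451538086), 3.7001004219055176)
side small_tray 0.63 [359.7, 225.1] 2003 325 [ 67. 108.  67.] ((343.9814758300781, 51.70881652832031), (119.37616729736328, 160.8201141357422), 67.91940307617188)
```

View pics/push1.png

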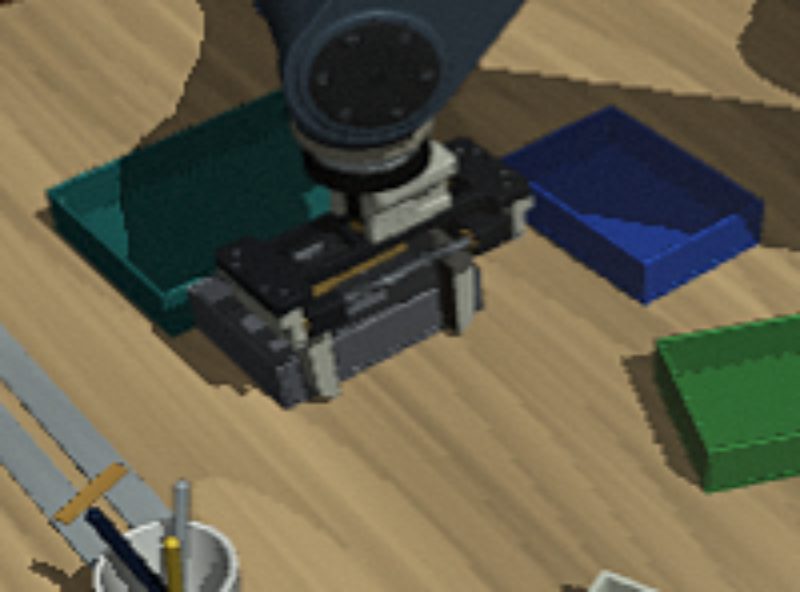

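Contact force has reached 27 N, and in the crop the grey tray (330,340) sits against the teal one, so it's seated. I'll back off and check from above.

```bash
python3 -m inch '[[93,[0.04,0,0],[0,0,0]],[93,[0.06,0,-0.06],[0,0,0]],[93,[0.06,0,-0.16],[0,0,0]],[93,[0.06,0,-0.26],[0,0,0]],[93,[0.06,0,-0.36],[0,0,0]]]'
python3 -m inch '[[93,[0,0,-0.09],[0,0,0]],[93,[0,0,-0.18],[0,0,0]],[93,[0,0,-0.2],[0,0,0]],[93,[0,0,-0.2],[0,0,0]],[93,[0,0,-0.2],[0,0,0]]]'
python3 - <<'E'
from h import *
np.set_printoptions(precision=1,suppress=True)
T=tool()
im,d=robot.snapshot('wrist');np.save('w2T',T)
for n in ['big_tray','small_tray','tote']:
    for r in robot.trace(n,'wrist')[:3]:
        m=r['pixels'];v,u=np.nonzero(m&(d>0));P=at_depth('wrist',np.c_[u,v],d[v,u],T);Q=P[(P[:,2]>35)&(P[:,2]<44)]
        print(n,r['conf'],r['at'],m.sum(),len(Q),im[m].mean(0), cv2.minAreaRect(Q[:,:2].astype(np.float32)) if len(Q)>9 else '')
B=np.array([531,-342.]);a=np.radians(2.73);ex=np.array([np.cos(a),np.sin(a)]);ey=np.array([-ex[1],ex[0]])
J=B+80*ey
p=project('wrist',[[*(J+ex*t),40] for t in (-80,80)],T);print(p)
c=p.mean(0).astype(int);x0,y0=max(c[0]-90,0),max(c[1]-60,0)
save('w2',cv2.resize(im[y0:y0+120,x0:x0+180],(795,530)));print(x0,y0)
E
```

```text
t: 5.1
ee_pos: [522.7, -116.0, 216.0]
eef_rot: [2.167, 2.274, -0.001]
force: [1.0, 0.3, -0.0]
gripper_width: 92.6
gripper_force: 0.0
t: 5.6
ee_pos: [522.6, -116.0, 312.6]
eef_rot: [-2.167, -2.273, 0.002]
force: [0.2, -0.3, 0.6]
gripper_width: 92.9
gripper_force: 0.0
big_tray 0.67 [281.8, 296.2] 6539 940 [38.6 85.7 82.4] ((530.8947143554688, -342.54351806640625), (200.2014923095703, 161.1997833251953), 2.5387279987335205)
small_tray 0.8 [136.0, 205.0] 8685 1162 [ 36.1  58.7 119.5] ((306.64794921875, -175.04197692871094), (112.12236022949219, 160.7423095703125), 3.6922597885131836)
small_tray 0.78 [155.9, 47.3] 11182 1259 [44.  99.3 50.5] ((345.5057678222656, 51.26850128173828), (110.43290710449219, 161.3385772705078), 68.27335357666016)
small_tray 0.73 [280.6, 237.2] 8263 1120 [90.3 91.7 93.2] ((526.9676513671875, -208.03582763671875), (160.6741485595703, 112.50045776367188), 2.684063673019409)
tote 0.4 [313.5, 2.5] 90 0 [71.6 69.3 60.6] 
[[228.4 273.2]
 [332.6 273.3]]
190 213
```

View pics/w2.png

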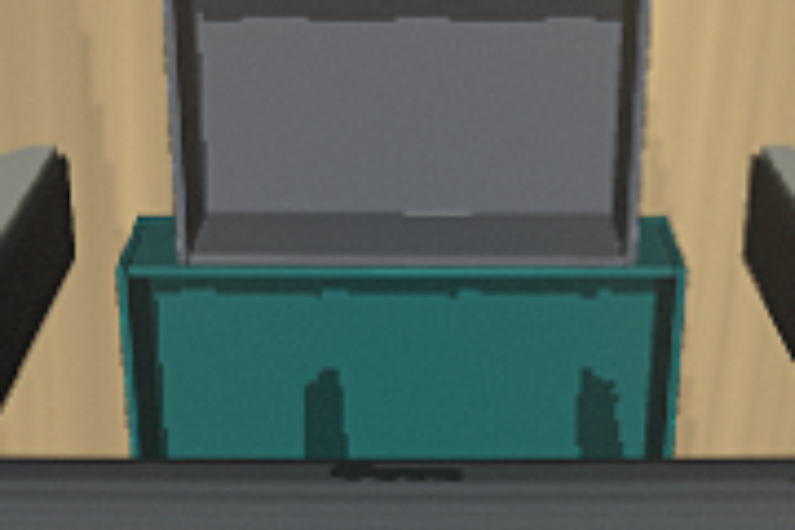

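From above, the grey tray's edge (410,262 in the crop) lies tight along the teal rim with no gap, and the fits agree: 134.6 mm between centres, yaws 2.5° and 2.7°. Next, the tote.

```bash
python3 -m inch '[[93,[0.09,0.02,-0.01],[0,0,0]],[93,[0.18,0.04,-0.02],[0,0,0]],[93,[0.27,0.06,-0.03],[0,0,0]],[93,[0.36,0.08,-0.04],[0,0,0]],[93,[0.45,0.1,-0.05],[0,0,0]]]'
python3 -m inch '[[93,[0.08,0.02,-0.01],[0,0,0]],[93,[0.16,0.035,-0.02],[0,0,0]],[93,[0.2,0.047,-0.03],[0,0,0]],[93,[0.2,0.047,-0.03],[0,0,0]],[93,[0.2,0.047,-0.03],[0,0,0]]]'
python3 - <<'E'
from h import *
np.set_printoptions(precision=1,suppress=True)
T=tool();print(T)
im,d=robot.snapshot('wrist');np.save('w3T',T);np.save('w3d',d);save('w3',im)
r=robot.trace('tote','wrist')[0];m=r['pixels'];np.save('w3m',m)
v,u=np.nonzero(m&(d>0));P=at_depth('wrist',np.c_[u,v],d[v,u],T)
for lo,hi in [(36,46),(80,92)]:
    Q=P[(P[:,2]>lo)&(P[:,2]<hi)];print(r['conf'],len(Q),np.median(Q[:,2]),cv2.minAreaRect(Q[:,:2].astype(np.float32)))
for n,h in [('tote',0),('tote_bar',75),('tote_corner',4),('nut1',10),('pen_cup',0)]:
    for r in robot.spot_point(n,'wrist')[:4]: print(n,r['conf'],np.array(r['at']),at_height('wrist',r['at'],h,T)[0])
robot.snapshot('scene')
for r in robot.spot_point('pen_cup','scene')[:1]: print(r['conf'],at_height('scene',r['at'],0)[0])
E
```

```text
t: 6.3
ee_pos: [562.2, 113.1, 338.5]
eef_rot: [-2.167, -2.273, 0.001]
force: [-0.1, -0.6, -0.1]
gripper_width: 93.1
gripper_force: 0.0
t: 6.8
ee_pos: [580.8, 212.0, 353.1]
eef_rot: [-2.167, -2.274, 0.002]
force: [-0.4, -0.4, -0.5]
gripper_width: 93.0
gripper_force: 0.0
[[ -0.    1.   -0.  580.8]
 [  1.    0.   -0.  212. ]
 [ -0.   -0.   -1.  353.1]
 [  0.    0.    0.    1. ]]
0.63 1497 39.38168106041002 ((590.068359375, 219.08421325683594), (165.32931518554688, 215.80960083007812), 23.904756546020508)
0.63 1837 84.30194935360629 ((573.7642211914062, 225.6051788330078), (18.442249298095703, 190.23635864257812), 23.746294021606445)
tote 0.81 [276.1 159. ] [570.4 228.6   0. ]
tote_bar 0.82 [277.3 169.1] [573.9 224.7  75. ]
tote_corner 0.94 [331.  199.3] [665.4 166.4   4. ]
nut1 0.64 [242.6 141.8] [516.8 254.4  10. ]
nut1 0.57 [274.9 198.2] [571.3 165.3  10. ]
nut1 0.5 [288.2 111.4] [585.9 303.5  10. ]
nut1 0.47 [263.9 156.8] [551.  232.5  10. ]
pen_cup 0.81 [371.3 285.3] [757.8   3.5   0. ]
0.69 [756.4   5.2   0. ]
```

View pics/w3.png

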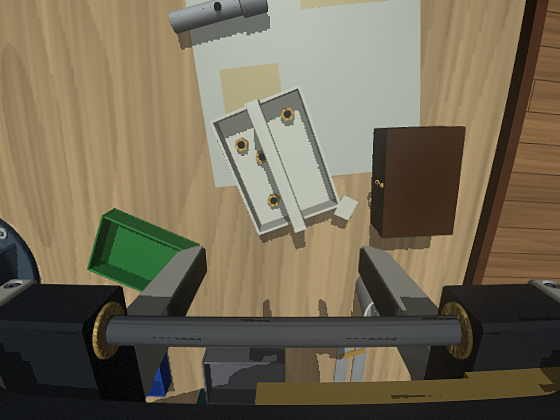

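The wrist view shows the tote with its bar running (253,100)–(300,230), its lip at (345,208) and four nuts on the floor: (288,114), (242,145), (260,157), (273,200). Bar centre is (573.8,225.6) and the tote's x points at -66.3°. The only other tote-like things are trays without a bar, so there's no confusion. I'll turn -0.058 about tool z and descend.

```bash
python3 -m inch '[[64,[0.01,-0.005,0.08],[0,0,-0.02]],[64,[0.02,-0.01,0.17],[0,0,-0.04]],[64,[0.028,-0.0127,0.26],[0,0,-0.058]],[64,[0.028,-0.0127,0.34],[0,0,-0.058]],[64,[0.028,-0.0127,0.42],[0,0,-0.058]]]'
python3 -m inch '[[64,[0,0,0.06],[0,0,0]],[64,[0,0,0.1],[0,0,0]],[64,[0,0,0.124],[0,0,0]],[64,[0,0,0.124],[0,0,0]],[40,[0,0,0.124],[0,0,0]]]'
python3 - <<'E'
from h import *
T=tool();print(T.round(3))
im,d=robot.snapshot('side');c=project('side',[573.8,225.6,80])[0].astype(int)
save('g',cv2.resize(im[c[1]-75:c[1]+75,c[0]-100:c[0]+100],(800,600)))
E
```

```text
t: 7.75
ee_pos: [573.8, 225.9, 142.7]
eef_rot: [1.719, 2.629, 0.0]
force: [0.4, 0.7, -0.1]
gripper_width: 64.6
gripper_force: 0.0
t: 8.25
ee_pos: [574.5, 226.0, 83.0]
eef_rot: [1.719, 2.628, 0.001]
force: [0.5, 0.8, 0.5]
gripper_width: 59.7
gripper_force: 0.0
[[-4.01000e-01  9.16000e-01  1.00000e-03  5.74490e+02]
 [ 9.16000e-01  4.01000e-01  0.00000e+00  2.26033e+02]
 [-0.00000e+00  1.00000e-03 -1.00000e+00  8.30500e+01]
 [ 0.00000e+00  0.00000e+00  0.00000e+00  1.00000e+00]]
```

View pics/g.png

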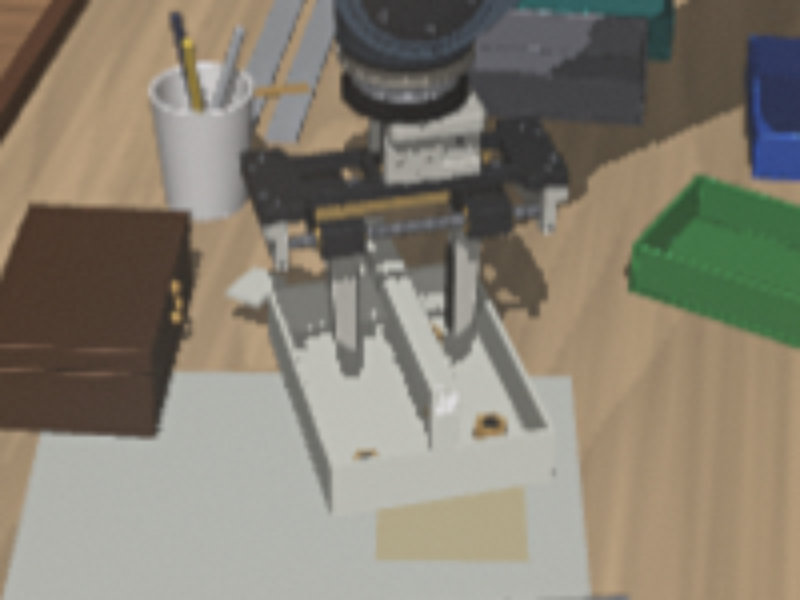

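The crop shows the fingers (345,300) and (465,290) straddling the bar, clear of the tote's walls. I'll close at 58 N, lift, and check.

```bash
python3 -m inch '[[10,[0,0,0.003],[0,0,0]],[10,[0,0,0.003],[0,0,0]],[10,[0,0,0.003],[0,0,0]],[10,[0,0,0.003],[0,0,0]],[10,[0,0,0.003],[0,0,0]]]' 58
python3 -m inch '[[10,[0,0,0],[0,0,0]],[10,[0,0,0],[0,0,0]],[10,[0,0,-0.01],[0,0,0]],[10,[0,0,-0.03],[0,0,0]],[10,[0,0,-0.06],[0,0,0]]]'
```

```text
t: 8.8
ee_pos: [573.8, 225.8, 80.7]
eef_rot: [-1.72, -2.629, 0.001]
force: [0.9, 0.0, 2.4]
gripper_width: 17.6
gripper_force: 58.0
t: 9.3
ee_pos: [573.6, 225.8, 110.8]
eef_rot: [-1.719, -2.628, 0.002]
force: [0.0, -0.1, -3.9]
gripper_width: 17.4
gripper_force: 58.0
```

```bash
python3 -m inch '[[10,[-0.013,-0.012,-0.05],[0,0,0]],[10,[-0.04,-0.037,-0.1],[0,0,0]],[10,[-0.081,-0.073,-0.14],[0,0,0]],[10,[-0.135,-0.122,-0.18],[0,0,0]],[10,[-0.189,-0.171,-0.18],[0,0,0]]]'
python3 -m inch '[[10,[-0.054,-0.049,0],[0,0,0]],[10,[-0.108,-0.098,0],[0,0,0]],[10,[-0.162,-0.146,0],[0,0,0]],[10,[-0.216,-0.195,0],[0,0,0]],[10,[-0.27,-0.244,0],[0,0,0]]]'
python3 -m inch '[[10,[-0.054,-0.049,0],[0,0,0]],[10,[-0.108,-0.097,0],[0,0,0]],[10,[-0.155,-0.14,0],[0,0,0]],[10,[-0.189,-0.171,0],[0,0,0]],[10,[-0.216,-0.195,0],[0,0,0]]]'
cat > plan.py <<'E'
from h import *
np.set_printoptions(precision=4,suppress=True)
a=np.radians(2.65);J=np.array([530.9-80*np.sin(a),-342.3+80*np.cos(a)])
C=np.array([-91,66,77.]);P0=np.diag([-1,1,-1.])   # corner in tool; tote axes in tool
T=tool();print(T[:3,3],'corner now',T[:3,:3]@C+T[:3,3],'J',J)
Rl=T[:3,:3]
yaw=np.arctan2(Rl[1,1],Rl[0,1]);L=np.c_[[-np.sin(yaw),np.cos(yaw),0],[np.cos(yaw),np.sin(yaw),0],[0,0,-1.]]
for th,z in [(0,100),(10,95),(20,95),(30,95),(40,95)]:
    Rt=L@R.from_rotvec(np.radians(th)*np.array([1,1,0])/2**.5).as_matrix()
    p=np.r_[J,z]-Rt@C
    print(th,p,'shift',Rl.T@(p-T[:3,3])/500,'turn',R.from_matrix(Rl.T@Rt).as_rotvec()/2/np.pi)
E
python3 plan.py
```

```text
t: 9.8
ee_pos: [534.3, 104.3, 204.4]
eef_rot: [1.716, 2.626, 0.006]
force: [0.6, -0.3, -4.2]
gripper_width: 17.6
gripper_force: 58.0
t: 10.3
ee_pos: [475.4, -68.8, 201.9]
eef_rot: [1.719, 2.628, 0.001]
force: [0.0, -0.8, -4.5]
gripper_width: 17.7
gripper_force: 58.0
t: 10.8
ee_pos: [429.3, -207.0, 201.9]
eef_rot: [1.72, 2.627, -0.0]
force: [0.5, 0.5, -4.1]
gripper_width: 17.6
gripper_force: 58.0
[ 429.3108 -206.9996  201.8722] corner now [ 526.2869 -264.1124  125.0622] J [ 527.2012 -262.3856]
0 [ 430.3326 -205.3464  177.    ] shift [0.0023 0.0031 0.0497] turn [ 0.0001  0.0002 -0.    ]
10 [ 444.3478 -210.8511  190.1079] shift [-0.019   0.0245  0.0236] turn [ 0.0198  0.0199 -0.    ]
20 [ 461.0768 -217.4217  205.326 ] shift [-0.0445  0.0499 -0.0068] turn [ 0.0394  0.0395 -0.    ]
30 [ 480.0114 -224.8586  217.1918] shift [-0.0733  0.0787 -0.0305] turn [ 0.0591  0.0592 -0.    ]
40 [ 500.5761 -232.9358  225.345 ] shift [-0.1046  0.11   -0.0467] turn [ 0.0787  0.0788 -0.    ]
```

The tote is over the join. I'll tilt in stages, keeping the corner fixed.

```bash
python3 -m inch '[[10,[-0.005,0.01,0.03],[0.008,0.008,0]],[10,[-0.019,0.0245,0.0236],[0.0198,0.0198,0]],[10,[-0.032,0.037,0.008],[0.0296,0.0296,0]],[10,[-0.0445,0.05,-0.0068],[0.0394,0.0394,0]],[10,[-0.0445,0.05,-0.0068],[0.0394,0.0394,0]]]'; python3 plan.py
```

```text
t: 11.3
ee_pos: [463.4, -216.7, 204.9]
eef_rot: [-1.532, -2.342, 0.101]
force: [-0.4, 0.7, -4.7]
gripper_width: 17.8
gripper_force: 58.0
[ 463.3859 -216.7016  204.9483] corner now [ 529.607  -261.6407   94.6703] J [ 527.2012 -262.3856]
0 [ 428.5501 -208.488   177.    ] shift [ 0.0265 -0.0407  0.0767] turn [-0.0386 -0.0398 -0.0049]
10 [ 442.7349 -213.5396  190.1079] shift [ 0.0135 -0.0264  0.0418] turn [-0.0187 -0.0204 -0.0048]
20 [ 459.6664 -219.5693  205.326 ] shift [-0.0023 -0.0091  0.0009] turn [ 0.0012 -0.0011 -0.0046]
30 [ 478.8301 -226.3941  217.1918] shift [-0.0227  0.0131 -0.0352] turn [ 0.0211  0.0183 -0.0045]
40 [ 499.6437 -233.8064  225.345 ] shift [-0.0472  0.0395 -0.0657] turn [ 0.0411  0.0376 -0.0043]
```

```bash
python3 -m inch '[[10,[-0.0125,0.002,-0.018],[0.011,0.0085,-0.0045]],[10,[-0.0227,0.0131,-0.0352],[0.0211,0.0183,-0.0045]],[10,[-0.035,0.026,-0.05],[0.031,0.028,-0.0044]],[10,[-0.0472,0.0395,-0.0657],[0.0411,0.0376,-0.0043]],[10,[-0.0472,0.0395,-0.0657],[0.0411,0.0376,-0.0043]]]'
python3 -m inch '[[10,[0,0,0],[0,0,0]],[10,[0,0,0],[0,0,0]],[10,[0,0,0],[0,0,0]],[10,[0,0,0],[0,0,0]],[10,[0,0,0],[0,0,0]]]'
python3 - <<'E'
from plan import *
U=(R.from_rotvec([0,0,0]));cor=(T[:3,:3]@C+T[:3,3])
for c in ['side','wrist','scene']:
    im,d=robot.snapshot(c);p=project(c,cor,T)[0];print(c,'pred corner px',p)
    for n in ['tote_corner','nut1','tote_bar']: print(n,[(round(r['conf'],2),np.round(r['at'])) for r in robot.spot_point(n,c)[:6]])
    if c=='wrist': save('t_w',im)
    if c=='scene':
        x,y=p.astype(int);save('t_s',cv2.resize(im[max(y-90,0):y+60,max(x-100,0):x+100],(800,600)))
E
```

```text
t: 11.8
ee_pos: [498.6, -233.2, 223.4]
eef_rot: [-1.31, -2.073, 0.196]
force: [1.3, 0.4, -5.7]
gripper_width: 17.4
gripper_force: 58.0
t: 12.3
ee_pos: [497.7, -233.0, 224.7]
eef_rot: [-1.311, -2.073, 0.196]
force: [-0.3, 0.1, -4.5]
gripper_width: 17.6
gripper_force: 58.0
[ 497.7205 -233.0059  224.7008] corner now [ 525.1897 -261.5496   94.3294] J [ 527.2012 -262.3856]
0 [ 422.3188 -221.9296  177.    ] shift [ 0.0165 -0.0586  0.1692] turn [-0.0733 -0.0837 -0.0201]
10 [ 437.0448 -225.0719  190.1079] shift [ 0.0151 -0.0515  0.1299] turn [-0.0526 -0.0653 -0.0193]
20 [ 454.6222 -228.8227  205.326 ] shift [ 0.013  -0.0427  0.0837] turn [-0.0318 -0.0468 -0.0183]
30 [ 474.517  -233.0679  217.1918] shift [ 0.0057 -0.0279  0.0396] turn [-0.0112 -0.0282 -0.0172]
40 [ 496.1246 -237.6786  225.345 ] shift [-0.0065 -0.0075 -0.0011] turn [ 0.0095 -0.0096 -0.0161]
side pred corner px [306.9778 146.4288]
tote_corner [(0.73, array([308., 148.])), (0.39, array([240., 167.]))]
nut1 []
tote_bar [(0.59, array([319., 118.]))]
wrist pred corner px [357.0959 326.337 ]
tote_corner []
nut1 [(0.85, array([352., 271.]))]
tote_bar [(0.98, array([282., 274.]))]
scene pred corner px [210.0601 128.0689]
tote_corner [(0.96, array([212., 129.]))]
nut1 []
tote_bar [(0.98, array([223.,  85.])), (0.62, array([239., 132.]))]
```

View pics/t_w.png

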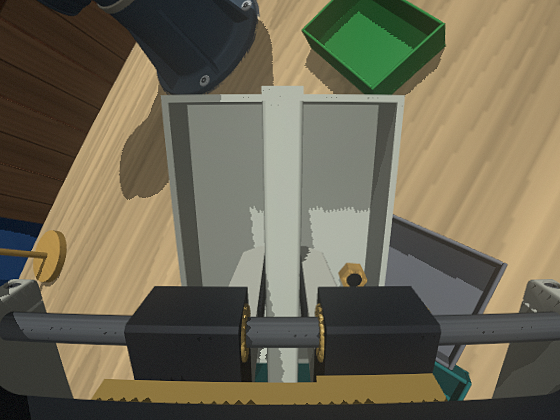

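View pics/t_s.png

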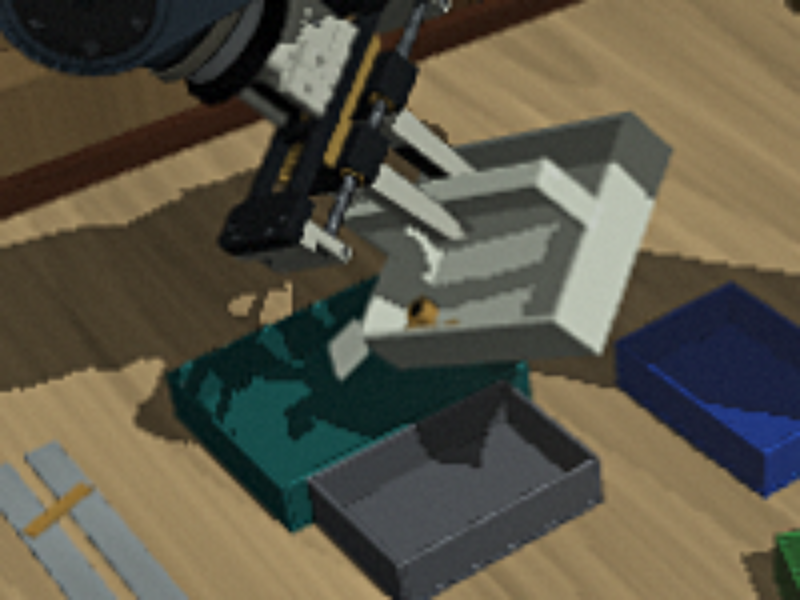

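The wrist view shows one nut at (352,271), still short of the corner. The scene crop shows the same nut at (420,310), near the lip corner. I'll compute where it sits in the tote.

```bash
cat > nuts.py <<'E'
from plan import *
T=tool();tot=lambda P:((P-T[:3,3])@T[:3,:3]-C)@P0.T+[91,66,4]
G=T[:3,:3]@P0;print('slope gx gy',G[2,0],G[2,1],'tilt',np.degrees(np.arccos(G[2,2])))
for c in ['wrist','scene','side']:
    im,d=robot.snapshot(c)
    hsv=cv2.cvtColor(im,cv2.COLOR_RGB2HSV)
    m=(hsv[:,:,0]<25)&(hsv[:,:,1]>110)&(d>0)
    v,u=np.nonzero(m);Q=tot(at_depth(c,np.c_[u,v],d[v,u],T))
    k=(abs(Q[:,0])<93)&(abs(Q[:,1])<68)&(Q[:,2]<22)&(Q[:,2]>1);mm=np.zeros(m.shape,np.uint8);mm[v[k],u[k]]=1
    n,l,s,_=cv2.connectedComponentsWithStats(mm)
    for i in range(1,n):
        if s[i,4]>3: q=Q[k][l[v[k],u[k]]==i];print(c,s[i],'tote xyz',q.mean(0).round(),q.min(0).round(),q.max(0).round())
E
python3 nuts.py | grep -v turn
```

```text
[ 497.8778 -233.0242  224.3453] corner now [ 525.2374 -261.5225   93.941 ] J [ 527.2012 -262.3856]
slope gx gy -0.45546532023493147 -0.4553403146293969 tilt 40.09349990899647
wrist [339 263  28  23 351] tote xyz [34. 55. 13.] [28. 46.  5.] [44. 67. 16.]
scene [212 112   7   8  40] tote xyz [76. 36. 13.] [56. 26.  6.] [91. 46. 18.]
```

The slope components are equal (0.455) and total tilt is 40°, as planned. One nut sits at tote (34,55), apparently queued third along the +y wall. I'll rock the tilt towards +x with a slight -y to break up that queue, then return.

```bash
cat > rock.py <<'E'
import sys; from plan import *
gx,gy=map(float,sys.argv[1:3])
T=tool();G=T[:3,:3]@P0;zc=G[2];zn=-np.array([gx,gy,0]);zn[2]=np.sqrt(1-gx*gx-gy*gy)
ax=np.cross(zn,zc);ang=np.arctan2(np.linalg.norm(ax),zn@zc);D=ax/np.linalg.norm(ax)*ang
tgt=np.r_[J,95]
print('ang',np.degrees(ang))
for f in (.2,.4,.6,.8,1):
    Dt=R.from_rotvec(P0@D*f)            # in tool axes
    Rt=T[:3,:3]@Dt.as_matrix();p=tgt-Rt@C
    print(f,p,'shift',T[:3,:3].T@(p-T[:3,3])/500,'turn',Dt.as_rotvec()/2/np.pi)
E
python3 rock.py .6 -.1 | tail -6
```

```text
ang 33.392257293375756
0.2 [ 489.0207 -244.5101  224.5713] shift [-0.0144 -0.0245  0.0054] turn [-0.0148  0.0033 -0.0107]
0.4 [ 478.3355 -254.9929  221.9783] shift [-0.0288 -0.0483  0.0178] turn [-0.0295  0.0066 -0.0215]
0.6 [ 467.938  -265.1935  217.6621] shift [-0.0443 -0.0697  0.0326] turn [-0.0443  0.0099 -0.0322]
0.8 [ 457.9694 -274.9732  211.6812] shift [-0.0609 -0.0887  0.0497] turn [-0.059   0.0131 -0.043 ]
1 [ 448.565  -284.1996  204.1169] shift [-0.0783 -0.1048  0.0686] turn [-0.0738  0.0164 -0.0537]
```

```bash
python3 -m inch '[[10,[-0.0144,-0.0245,0.0054],[-0.0148,0.0033,-0.0107]],[10,[-0.0288,-0.0483,0.0178],[-0.0295,0.0066,-0.0215]],[10,[-0.0443,-0.0697,0.0326],[-0.0443,0.0099,-0.0322]],[10,[-0.0609,-0.0887,0.0497],[-0.059,0.0131,-0.043]],[10,[-0.0783,-0.1048,0.0686],[-0.0738,0.0164,-0.0537]]]'
python3 -m inch '[[10,[0,0,0],[0,0,0]],[10,[0,0,0],[0,0,0]],[10,[0,0,0],[0,0,0]],[10,[0,0,0],[0,0,0]],[10,[0,0,0],[0,0,0]]]'
python3 nuts.py | grep -v turn; python3 rock.py .45 .45|tail -6
```

```text
t: 13.55
ee_pos: [448.2, -284.8, 204.6]
eef_rot: [-1.162, -2.292, -0.521]
force: [-0.2, 0.2, -4.8]
gripper_width: 17.7
gripper_force: 58.0
t: 14.05
ee_pos: [449.1, -283.7, 204.4]
eef_rot: [-1.162, -2.29, -0.515]
force: [-0.1, 0.4, -3.8]
gripper_width: 17.5
gripper_force: 58.0
[ 449.0782 -283.6791  204.362 ] corner now [ 527.6788 -261.8647   95.2195] J [ 527.2012 -262.3856]
slope gx gy -0.5994772409593428 0.09943418662961773 tilt 37.42105799637968
wrist [337 264  28  22 246] tote xyz [35. 54. 13.] [29. 44.  5.] [44. 65. 16.]
ang 33.1284951855163
0.2 [ 457.7548 -274.8902  211.5625] shift [ 0.0112  0.0263 -0.0067] turn [ 0.0146 -0.0035  0.0106]
0.4 [ 467.468  -265.0391  217.4373] shift [ 0.0209  0.0545 -0.0107] turn [ 0.0292 -0.0071  0.0212]
0.6 [ 477.5923 -254.7711  221.6767] shift [ 0.0287  0.0835 -0.0118] turn [ 0.0439 -0.0106  0.0318]
0.8 [ 487.9924 -244.2234  224.2239] shift [ 0.0346  0.1129 -0.01  ] turn [ 0.0585 -0.0142  0.0424]
1 [ 498.5294 -233.5368  225.0449] shift [ 0.0385  0.1424 -0.0055] turn [ 0.0731 -0.0177  0.053 ]
```

The nut hasn't moved, so it really is queued behind another. I'll give it a short pulse with less x slope and more -y.

```bash
python3 rock.py .33 -.3|tail -6
```

```text
ang 20.206690741524863
0.2 [ 441.4622 -281.7621  199.1122] shift [ 0.0039 -0.0107  0.0145] turn [-0.0048 -0.0089 -0.0048]
0.4 [ 434.6944 -279.4517  193.576 ] shift [ 0.0069 -0.0203  0.0295] turn [-0.0097 -0.0179 -0.0096]
0.6 [ 428.3127 -277.2731  187.5496] shift [ 0.0088 -0.0296  0.0449] turn [-0.0145 -0.0268 -0.0143]
0.8 [ 422.3489 -275.2372  181.0629] shift [ 0.0095 -0.0384  0.0607] turn [-0.0194 -0.0357 -0.0191]
1 [ 416.8325 -273.354   174.1482] shift [ 0.009  -0.0468  0.0767] turn [-0.0242 -0.0447 -0.0239]
```

```bash
python3 -m inch '[[10,[0.019,-0.016,0.009],[-0.0085,-0.0156,-0.0084]],[10,[0.034,-0.03,0.019],[-0.017,-0.0313,-0.0167]],[10,[0.045,-0.041,0.029],[-0.0242,-0.0447,-0.0239]],[10,[0.031,-0.026,0.016],[-0.0145,-0.0268,-0.0143]],[10,[0.011,-0.009,0.005],[-0.0048,-0.0089,-0.0048]]]'
python3 nuts.py | grep -v turn; python3 rock.py .6 .1|tail -6; python3 rock.py .33 -.35 | tail -1
```

```text
t: 14.7
ee_pos: [440.4, -281.8, 206.7]
eef_rot: [-1.175, -2.352, -0.535]
force: [0.5, -0.9, -4.3]
gripper_width: 17.5
gripper_force: 58.0
[ 440.3861 -281.7599  206.7499] corner now [ 525.6591 -262.531   102.2284] J [ 527.2012 -262.3856]
slope gx gy -0.553448773574249 0.13774494122142658 tilt 34.773418500638655
ang 14.209127658387292
0.2 [ 446.5309 -280.0272  203.3839] shift [-0.0029  0.0089  0.0007] turn [0.0062 0.0018 0.0045]
0.4 [ 451.6169 -278.0038  207.2902] shift [-0.0014  0.0205 -0.0058] turn [0.0125 0.0035 0.009 ]
0.6 [ 456.8766 -275.9112  210.9202] shift [-0.0004  0.0325 -0.0119] turn [0.0187 0.0053 0.0135]
0.8 [ 462.2971 -273.7547  214.2652] shift [ 0.0002  0.0447 -0.0175] turn [0.025 0.007 0.018]
1 [ 467.865  -271.5395  217.3169] shift [ 0.0004  0.0571 -0.0227] turn [0.0312 0.0088 0.0225]
1 [ 414.027  -277.1137  169.4358] shift [-0.0018 -0.0504  0.074 ] turn [-0.0265 -0.0345 -0.0237]
```

The nut has left that spot. Returning through more x slope to the diagonal tilt.

```bash
python3 -m inch '[[10,[-0.0014,0.0205,-0.0058],[0.0125,0.0035,0.009]],[10,[0.0002,0.0447,-0.0175],[0.025,0.007,0.018]],[10,[0.0004,0.0571,-0.0227],[0.0312,0.0088,0.0225]],[10,[0.0004,0.0571,-0.0227],[0.0312,0.0088,0.0225]],[10,[0.0004,0.0571,-0.0227],[0.0312,0.0088,0.0225]]]'
python3 nuts.py | grep -v turn; python3 rock.py .46 .46|tail -6
```

```text
t: 15.35
ee_pos: [466.7, -271.6, 218.5]
eef_rot: [-1.205, -2.205, -0.282]
force: [0.1, 0.1, -4.7]
gripper_width: 17.8
gripper_force: 58.0
[ 466.7092 -271.6077  218.5144] corner now [ 526.4718 -262.539    96.399 ] J [ 527.2012 -262.3856]
slope gx gy -0.598489070735877 -0.09731310448441041 tilt 37.3259714570146
scene [220 104   4   3   7] tote xyz [75. -5. 14.] [ 69. -13.  13.] [81.  1. 16.]
ang 22.436564887542385
0.2 [ 474.0403 -264.1474  220.4464] shift [ 0.007  0.021 -0.002] turn [ 0.0095 -0.0029  0.0075]
0.4 [ 480.6787 -256.7656  222.9456] shift [ 0.0148  0.0397 -0.0047] turn [ 0.019  -0.0058  0.015 ]
0.6 [ 487.4275 -249.2611  224.6603] shift [ 0.0218  0.0589 -0.0061] turn [ 0.0285 -0.0087  0.0226]
0.8 [ 494.2453 -241.6798  225.5802] shift [ 0.0279  0.0785 -0.0062] turn [ 0.038  -0.0116  0.0301]
1 [ 501.0903 -234.0682  225.6995] shift [ 0.0331  0.0982 -0.0051] turn [ 0.0475 -0.0146  0.0376]
```

```bash
python3 -m inch '[[10,[0.007,0.021,-0.002],[0.0095,-0.0029,0.0075]],[10,[0.0148,0.0397,-0.0047],[0.019,-0.0058,0.015]],[10,[0.0218,0.0589,-0.0061],[0.0285,-0.0087,0.0226]],[10,[0.0279,0.0785,-0.0062],[0.038,-0.0116,0.0301]],[10,[0.0331,0.0982,-0.0051],[0.0475,-0.0146,0.0376]]]'
python3 -m inch '[[10,[0,0,0],[0,0,0]],[10,[0,0,0],[0,0,0]],[10,[0,0,0],[0,0,0]],[10,[0,0,0],[0,0,0]],[10,[0,0,0],[0,0,0]]]'
python3 - <<'E'
from nuts import *
for c in ['scene']:
    im,_=robot.snapshot(c);x,y=project(c,T[:3,:3]@C+T[:3,3])[0].astype(int)
    save('f_'+c,cv2.resize(im[y-50:y+25,x-40:x+60],(800,600),interpolation=cv2.INTER_CUBIC))
    print(x,y,[(n,round(r['conf'],2),np.round(r['at'])) for n in ('tote_corner','nut1') for r in robot.spot_point(n,c)[:5]])
E
```

```text
t: 16.0
ee_pos: [501.6, -233.8, 225.9]
eef_rot: [-1.314, -2.06, 0.199]
force: [0.5, 0.4, -3.9]
gripper_width: 17.3
gripper_force: 58.0
t: 16.5
ee_pos: [501.4, -234.3, 225.7]
eef_rot: [-1.313, -2.06, 0.196]
force: [0.1, -0.4, -4.4]
gripper_width: 17.8
gripper_force: 58.0
[ 501.3519 -234.255   225.6975] corner now [ 527.4221 -262.5953   94.9948] J [ 527.2012 -262.3856]
0 [ 422.4416 -221.6127  177.    ] shift [ 0.0181 -0.0608  0.1761] turn [-0.0742 -0.085  -0.0207]
10 [ 437.158  -224.7995  190.1079] shift [ 0.017  -0.054   0.1368] turn [-0.0534 -0.0666 -0.0198]
20 [ 454.724  -228.6034  205.326 ] shift [ 0.0153 -0.0454  0.0905] turn [-0.0327 -0.0481 -0.0188]
30 [ 474.6058 -232.9088  217.1918] shift [ 0.0085 -0.0308  0.0462] turn [-0.012  -0.0296 -0.0177]
40 [ 496.1995 -237.5848  225.345 ] shift [-0.0033 -0.0106  0.0054] turn [ 0.0087 -0.011  -0.0165]
slope gx gy -0.45993524537492214 -0.4603119306306611 tilt 40.595386121630284
scene [211 105  10  15  79] tote xyz [76. 25. 13.] [57.  5.  5.] [89. 46. 17.]
209 127 [('tote_corner', 0.7, array([212., 129.])), ('tote_corner', 0.25, array([236., 132.])), ('tote_corner', 0.21, array([216., 118.])), ('nut1', 0.5, array([222., 109.])), ('nut1', 0.45, array([216., 119.]))]
```

View pics/f_scene.png

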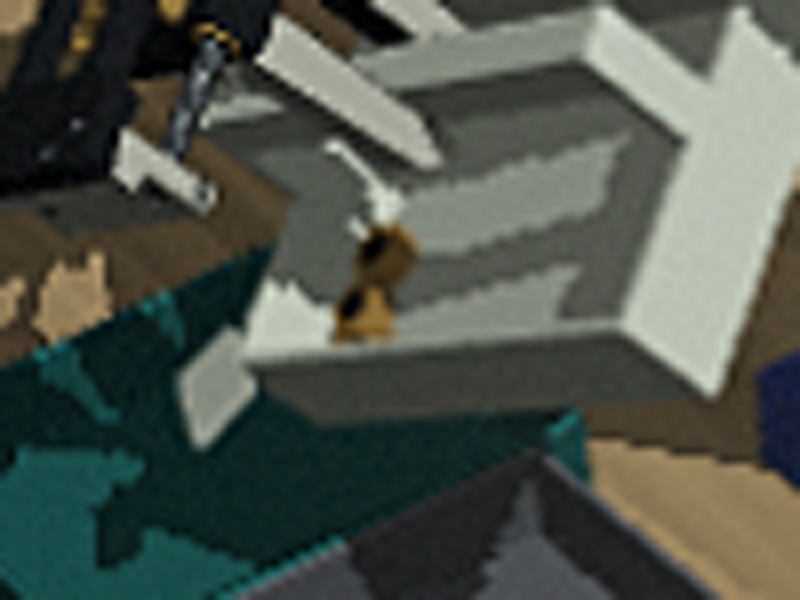

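Two nuts, at (385,250) and (360,310) in the crop, lie against the +x wall leading into the lip corner. The other two are hidden behind the +y wall: they must fill the corner itself and the place beside it, because no nut shows anywhere else. The tote corner is within 1 mm of the join horizontally, 55 mm above the rims, tilted 40.6°, with the grip at 58 N. Handing in.

```bash
python3 -c "
from cell import robot
print(robot.finish_job())"
```

```text
the job is handed in; nothing more can be done
None
```

The job is handed in: the small tray sits flush against the big tray, and the tote is held at 40.6° with its lip corner over the middle of the join, 55 mm above the rims. I could see only two of the four nuts at the corner; the other two are hidden by the tote's wall and the gripper, so I inferred that they are there too.

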